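# Fit the keyed drive pulley on a desk laminator's shaft

## Robot

A 6-joint arm with a two-finger parallel gripper is mounted at the origin on the work surface. World frame = base frame: x ahead of the robot, y to its left, z up, the work surface at z = 0. Lengths are in mm, angles in rad, forces in N, time in s.
With the tool pointing down it reaches from about 350 to 875 mm from the base axis. Payload 4.2 kg.
Tool frame: the origin (TCP) lies midway between the tips of the shut fingers; the grasp point (between the pads) lies 19 mm behind it; z points along the fingers, y is the line along which they close (so a half turn about z gives the same grasp; the last joint's range is limited). The gripper opens to 87 mm and grips with 3 to 60 N. Pads are 19 mm wide; open, the fingers measure 117 mm over their backs; the gripper's body (75 mm by 190 mm) begins 51 mm behind the grasp point.
Start: joints at [1.481, 0.385, 0.008, 0, -1.194, -0.259], TCP at [213.574, 587.355, 222.55] pointing down, gripper open.
Joint ranges: [-3.14, 3.14], [-1.21, 2.06], [-1.07, 1.41], [-3.16, 2.05], [-2.99, -0.16], [-3.1, 3.1]. Speed limits (rad/s): [2.79, 2.79, 3.14, 3.14, 3.14, 3.14].

## Interface

Orientations are given as a unit quaternion [w, x, y, z].
In Python, from workcell import readout, optics, job gives the robot as it stands.
- The arm moves only by the shell command python3 -m handwheel 'ROWS' [FORCE]. ROWS is JSON, one flat list of numbers, 5 for each row, row after row: the shift along the tool's x, y, z in mm, then the turn about the tool's z in degrees, then the opening, from 0 (shut) to 1 (fully open). In form: [x, y, z, twist, fingers, x, y, z, twist, fingers, ...]. A call has 1 to 20 rows; each row is the pose to reach, as a shift and turn from the pose commanded when the call began, along the tool's axes at that moment; what a row does not reach only later rows make up. A row lasts 1/8 s, in which the tool goes at most 62.5 mm and 10.7 degrees, less where a joint would pass 70% of its speed; a pose out of reach is approached as far as the arm can. A call with a gripper value outside its range is refused whole. The fingers move at their own pace and stop on an object; FORCE is the grip in N (left out, the last holds). Time passes only in rows, so rows that repeat a pose let the fingers close. It gives the time, the measured TCP pose, the force, the opening and the grip force at its end, in the units of the state.
- readout.observe(): the state, without advancing time (a new reading comes with each control period).
- optics.get_image(name): name is "side" or "top"; returns a dict with "pixels" (480x640x3 uint8, red, green, blue), "camera_matrix" (3x3 intrinsics, pixels), "rvec" (rotation vector, rad) and "tvec" (3), from world to camera coordinates, as OpenCV has them. Camera axes: x right, y down, z forward; pixel columns grow to the right and rows downward; lengths in mm; the calibration is good to about 2 mm. A picture is of the moment at which its call begins. There is no depth.
- job.finish_job(): hands the job in; it is judged then, once.
The state is a dict: "time_s": time; "q": joint angles; "joint_vel": joint speeds; "joint_torque": joint torques, N m; "position": TCP position; "ee_rot": TCP orientation; "wrist_force": force on the tool from outside, world axes, zero at the start; "wrist_torque": the same for the moment, N m; "opening": opening from 0.0 (shut) to 1.0 (fully open); "grasp_force": force on a finger pad.
Only numpy, scipy, OpenCV 4.12 (cv2) and the standard library are available. Lean on these libraries where they do the work, as an engineer would, in place of code of your own. Each camera call takes 0.05 s, during which the arm holds its last target. There are 200 camera calls.

## Task

Take the toothed pulley from the chipboard board and put it, hub up, on the upright shaft of the laminator's drive unit; it will stop on the key, so turn it under a light press until its keyway drops over the key, then bring it fully home on the bearing collar and let go. Do not force it: never push the sprung shaft down with more than about 30 N, and leave the mug, glue bottle, stapler and offcuts where they are.

Things in the scene. Friction and masses are not known exactly. Their poses are not given: they have to be found in the camera images.
- pulley: Loose toothed pulley, 0.17-0.35 kg, hub up on the board. Origin: centre of its underside, z up the bore. Aluminium rim 67 mm across, 16 mm high, blue hub above it. Through bore 20 mm; a keyway 7 mm wide, reaching 15.5 mm from the axis, runs the full height on its -x side (red dot on the rim). At the start its yaw is within 0.5 rad of 0: keyway towards the robot.
- hub (a point): Centre of the hub's top on the pulley, 42 mm above its underside; axes as the pulley's. The blue hub reaches from 16 to 42 mm height, about 40 mm across, with two flats 36 mm apart facing the pulley's +y and -y, each 18 mm wide: grip here, with the fingertips above the rim's top.
- drive: Drive unit of a desk laminator, fixed: grey housing 58 mm high, from -55 to 95 mm along its own x and 130 mm along y, with a lying motor (48 mm thick, 50 mm high) at its +x end, reaching to 146 mm. Its yaw varies by 0.25 rad about the world axes. Origin on the table under the shaft's axis, z up.
- seat (a point): Point on the shaft's axis at the top of the dark bearing collar (52 mm wide, 64 mm above the table), where the pulley's underside must rest; axes as drive. The upright steel shaft, 18 mm diameter, rises 60 mm from here, its last 7 mm tapering to 11 mm. A brake holds it from turning; it slips at about 0.5 N m.
- key_top (a point): Point on the shaft's axis, level with the key's top, 22 mm above the seat; axes as drive. The brass key, 5 mm wide, reaches 14 mm from the axis. It points to the drive unit's -x give or take up to 0.7 rad (differs each time, not measured). A misaligned pulley stops with its underside here; with its keyway within about 0.08 rad of the key it drops.
- carrier (a joint): How far (m) the spring-mounted bearing collar with the shaft, key, seat and key top is pressed down into the housing: about 0 unloaded, stop at 0.006. The spring takes about 8 N per mm; 30 N of downward push gives a little under 0.004, and it must never be pressed further than 0.004.
- board: Fixed chipboard board 140 x 140 x 18 mm on which the pulley lies at the start. Origin: centre of its underside.
- mug: White mug, 80 mm across, 95 mm high. Bystander. Origin: centre of its underside.
- glue: White glue bottle, 48 mm across, 130 mm high, standing. Bystander. Origin: centre of its underside.
- stapler: Black stapler, 150 x 34 x 50 mm, lying along its x. Bystander. Origin: centre of its underside.
- offcuts: Two chipboard offcuts glued in a pile, 110 x 90 x 36 mm. Bystander. Origin: centre of its underside.
There are look-alikes about, which are no part of the job. What is shaped like the drive but red is not meant. Leave any orange look-alike of the pulley alone.

How it is judged (in metres and radians):
At the end, for the whole second after the job is handed in: The pulley sits hub up on the shaft, keyed, its underside within 3 mm of the bearing collar's top, within 4 mm of the shaft's axis, tilted less than 0.1 rad, at rest and released (z of pulley in the frame of seat between -0.003 and 0.003 m and horizontal distance between pulley and seat below 0.004 m and angle between pulley's own z axis and vertical below 0.1 rad and linear speed of pulley below 0.02 m/s); the robot touches nothing.
It fails at once if the sprung shaft and collar are pressed down by more than 4 mm (over 30 N) (value of joint carrier above 0.004 m).
It fails at once if a bystander is moved more than 25 mm (distance of any of mug, glue, stapler, offcuts from where it was at the start of the episode above 0.025 m).
It also fails if it takes over 58 s, if anything falls off the work surface, if the arm or the gripper's body presses on something with over 40 N, if the wrist force passes 120 N, or if a joint passes its speed limit or range.

## Working session

There is one attempt and no reset: what is moved stays moved. The work goes in short steps, Python scripts to look and compute and a shell command to move; the robot and the scene stay as the last step left them, time stands still between calls to the robot, and variables do not carry over. Pictures are saved under pics/ and viewed, at most 10 in all, crops included, and the job is handed in when it is done.

```bash
mkdir -p pics; ls; python3 - <<'E'
from workcell import readout, optics
import cv2
print(readout.observe())
for n in("top","side"):
    r=optics.get_image(n); cv2.imwrite(f"pics/{n}0.png",r["pixels"][:,:,::-1]); print(n,r["camera_matrix"],r["rvec"],r["tvec"])
E
```

```text
pics
{'time_s': 0.0, 'q': array([ 1.48056320e+00,  3.85556715e-01,  6.64465625e-03, -4.75933103e-04,
       -1.19401667e+00, -2.58595291e-01]), 'joint_vel': array([ 2.34733348e-04, -2.51618269e-04, -3.24948482e-04, -1.11553651e-03,
       -3.18765107e-05, -6.85838350e-04]), 'joint_torque': array([ 1.67654339e-04, -3.90667677e+01,  1.87404066e+01,  4.22009021e+00,
        1.10116781e-02, -1.89596153e-04]), 'position': array([213.40959408, 586.80065139, 221.47030884]), 'ee_rot': array([ 1.08102077e-03,  9.84812539e-01, -1.73617617e-01, -1.30749689e-04]), 'wrist_force': array([-0.13553417, -0.27273564,  0.67702892]), 'wrist_torque': array([ 0.00326229, -0.00296911,  0.00922302]), 'grasp_force': 0.0, 'opening': 0.9988402177609866}
top [[575.84588234   0.         322.51948712]
 [  0.         575.84588234 228.46335503]
 [  0.           0.           1.        ]] [ 2.22966278 -2.17222366  0.07963764] [ -40.61382052  502.32942148 1540.73308688]
side [[441.74507696   0.         320.12412905]
 [  0.         441.74507696 245.09384528]
 [  0.           0.           1.        ]] [ 2.32494516 -0.0276584   0.01932102] [-496.73132627   70.6102741  1141.24976026]
```

View pics/top0.png

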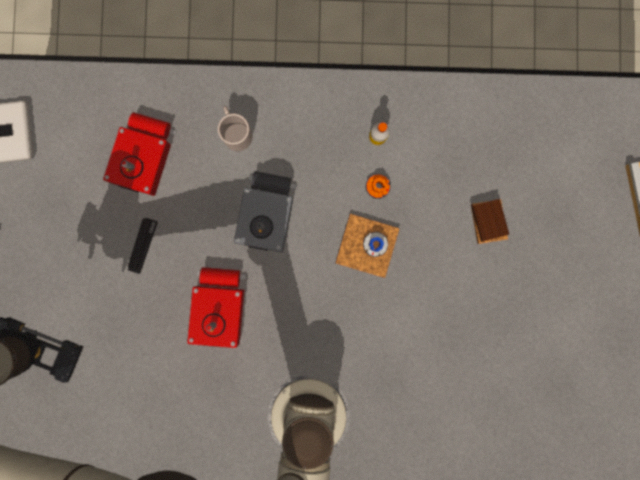

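View pics/side0.png

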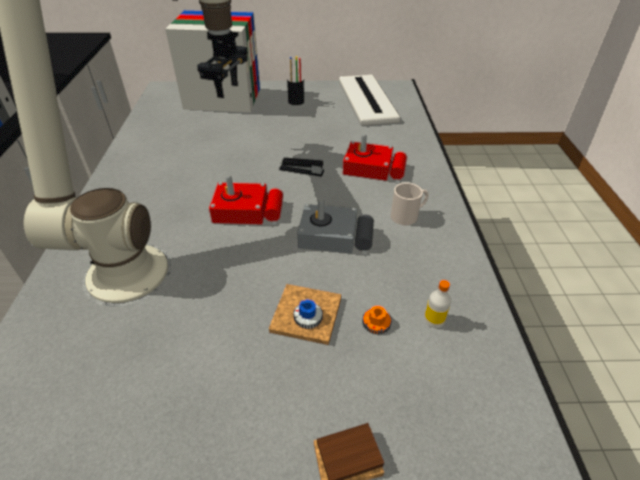

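The top view shows the grey drive with its shaft near (261,227) and the pulley near (376,243) on the board. In the side view they are at about (320,218) and (308,311). Next I'll enlarge both and measure.

```bash
cat > h.py <<'E'
import numpy as np, cv2
from workcell import readout, optics
def cam(n):
    r=optics.get_image(n); R=cv2.Rodrigues(np.array(r["rvec"],float))[0]
    return r["pixels"],np.array(r["camera_matrix"]),R,np.array(r["tvec"],float).ravel()
def onplane(c,px,z):
    _,K,R,t=c; C=-R.T@t; d=R.T@np.linalg.inv(K)@np.array([px[0],px[1],1.]); return (C+d*(z-C[2])/d[2])
def proj(c,P):
    _,K,R,t=c; p=K@(R@np.array(P,float)+t); return p[:2]/p[2]
def two(c1,p1,c2,p2):
    P=[c[1]@np.c_[c[2],c[3]] for c in(c1,c2)]
    X=cv2.triangulatePoints(P[0],P[1],np.array(p1,float).reshape(2,1),np.array(p2,float).reshape(2,1)).ravel(); return X[:3]/X[3]
def crop(c,x,y,w,h,W=400,H=300):
    return cv2.resize(c[0][y:y+h,x:x+w,::-1],(W,H),interpolation=cv2.INTER_CUBIC)
def cen(c,f,box):
    x,y,w,h=box; I=c[0][y:y+h,x:x+w].astype(int); m=f(I[...,0],I[...,1],I[...,2]).astype(np.uint8)
    n,l,s,ce=cv2.connectedComponentsWithStats(m)
    k=1+np.argmax(s[1:,4]); pts=np.argwhere(l==k)[:,::-1]+[x,y]; return ce[k]+[x,y],s[k,4],pts
E
python3 - <<'E'
from h import *
t=cam("top");s=cam("side")
a=np.vstack([np.hstack([crop(t,346,220,60,45),crop(t,226,165,80,60+0) if 0 else crop(t,220,170,100,75)]),np.hstack([crop(s,278,285,64,48),crop(s,290,180,96,72)])])
cv2.imwrite("pics/c1.png",a)
blue=lambda r,g,b:(b>r+50)&(b>g+30)
bt=cen(t,blue,(340,210,70,70));bs=cen(s,blue,(280,285,60,50))
print(bt[:2],bs[:2])
print("blue top rays z=50/60",onplane(t,bt[0],50),onplane(t,bt[0],60),"side",onplane(s,bs[0],47))
print("tri",two(t,bt[0],s,bs[0]))
sil=lambda r,g,b:(abs(r-b)<25)&(r>150)|((b>r+30))
rt=cen(t,sil,(350,220,50,50));rs=cen(s,sil,(280,285,60,50))
for c,r in((t,rt),(s,rs)):
    e=cv2.minEnclosingCircle(r[2].astype(np.float32)); print(r[:2],e,onplane(c,r[0],34),r[2].min(0),r[2].max(0))
grey=lambda r,g,b:(abs(r-b)<15)&(r<112)&(r>60)
d=cen(t,grey,(225,185,75,70)); print(d[:2],cv2.minAreaRect(d[2].astype(np.float32)))
E
```

```text
(array([376.23893805, 243.38938053]), np.int32(113)) (array([307.05976096, 308.5059761 ]), np.int32(251))
blue top rays z=50/60 [ 465.55059068 -169.66346816   50.        ] [ 465.22537528 -168.56371095   60.        ] side [ 462.78021392 -165.77465302   47.        ]
tri [ 464.50941613 -169.5089694    51.80543165]
(array([375.13919414, 244.68498168]), np.int32(273)) ((375.1956481933594, 243.71739196777344), 11.42607593536377) [ 462.54013695 -168.5573022    34.        ] [364 234] [386 255]
(array([305.84924623, 311.73366834]), np.int32(398)) ((306.83251953125, 311.8771667480469), 13.007001876831055) [ 459.82881307 -164.66111172   34.        ] [294 299] [315 324]
(array([258.83398614, 216.76227779]), np.int32(3319)) ((260.5, 219.49996948242188), (70.99998474121094, 68.99998474121094), 0.0)
```

View pics/c1.png

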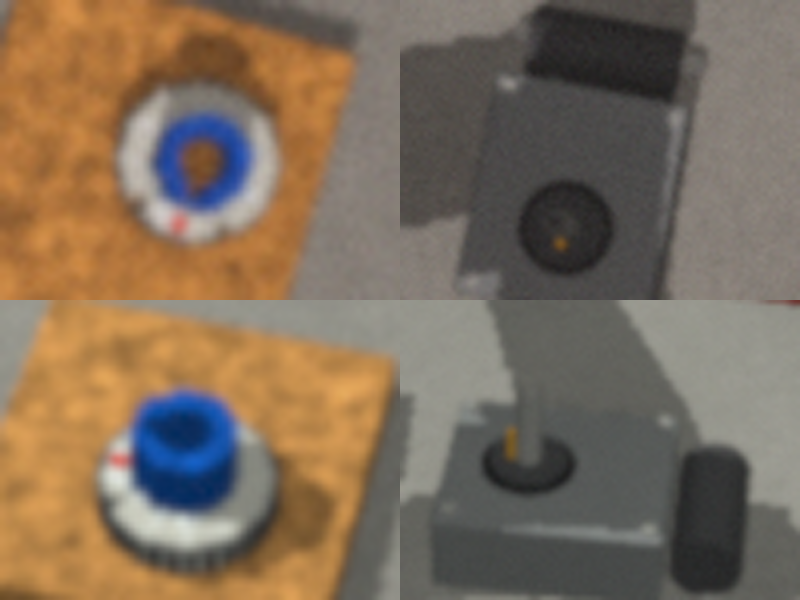

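The crops show, from above, the pulley's red dot at about (373,253.5), rim centre at (376,244), collar at (261.5,226.8) and brass key at (260,231). From the side, the collar is at (321,219) and the key at about (317,213).

```bash
python3 - <<'E'
from h import *
t=cam("top");s=cam("side")
red=lambda r,g,b:(r>g+50)&(abs(g-b)<40)&(r>130)
brass=lambda r,g,b:(r>b+35)&(r>g+10)
dark=lambda r,g,b:(np.maximum(np.maximum(r,g),b)<62)
rd=cen(t,red,(364,246,20,12)); rs=cen(s,red,(290,300,16,16)); print("red",rd[:2],rs[:2],onplane(t,rd[0],34),onplane(s,rs[0],34))
k=cen(t,brass,(250,218,24,20)); ks=cen(s,brass,(308,205,14,18)); print("key",k[:2],ks[:2],two(t,k[0],s,ks[0]),onplane(t,k[0],80))
I=t[0]; g=cv2.cvtColor(I,cv2.COLOR_RGB2GRAY).astype(int); print(g[212:242:2,244:280:2])
d=cen(t,dark,(244,210,36,34)); h=cv2.convexHull(d[2].astype(np.int32)); print(d[1],cv2.minEnclosingCircle(h))
for n,c,p in(("coltop",t,cv2.minEnclosingCircle(h)[0]),("colside",s,(321,219))): print(n,onplane(c,p,64))
ds=cen(s,dark,(305,208,30,22)); hs=cv2.convexHull(ds[2].astype(np.int32));e=cv2.fitEllipse(hs);print(ds[1],e,onplane(s,e[0],64))
# rim/hub circles
blue=lambda r,g,b:(b>r+50)&(b>g+30)
b=cen(t,blue,(340,210,70,70)); e=cv2.minEnclosingCircle(b[2].astype(np.float32)); print("hub",e,onplane(t,e[0],60))
X,_=onplane(t,e[0],60),0
# projected check of rim circle for hub estimate
for r in(33.5,):
  for a in(0,90,180,270): print(a,proj(t,X*[1,1,0]+[r*np.cos(np.radians(a)),r*np.sin(np.radians(a)),34]),proj(s,X*[1,1,0]+[r*np.cos(np.radians(a)),r*np.sin(np.radians(a)),34]))
# housing yaw: corner screws (pixels from the crop)
print([onplane(t,p,58)[:2] for p in((247,190.7),(239.8,240.5))])
print(readout.observe()["time_s"])
E
```

```text
red (array([372.5, 253. ]), np.int32(6)) (array([296.8, 310.4]), np.int32(5)) [ 440.21103905 -161.9718146    34.        ] [ 439.13488827 -160.36561013   34.        ]
key (array([259.88888889, 230.33333333]), np.int32(9)) (array([316.05, 214.15]), np.int32(20)) [490.01470581 135.41947579  75.63831692] [490.40872745 135.03237995  80.        ]
[[ 71  73  69  72  73  74  73  74  79  72  73  73  70  74  76  76  75  75]
 [ 76  70  74  71  74  72  72  67  67  64  68  76  72  76  73  72  75  76]
 [ 71  71  71  74  72  65  48  39  40  38  42  48  65  74  74  74  74  74]
 [ 76  69  71  75  62  37  36  39  41  42  43  37  43  60  73  74  75  77]
 [ 71  71  72  67  43  39  42  43  47  44  45  42  37  38  67  75  72  78]
 [ 75  74  71  56  39  43  45  52  49  49  42  44  48  39  54  75  74  76]
 [ 76  76  74  41  39  42  52  48  51  59  49  42  46  40  45  72  77  73]
 [ 72  75  71  40  43  43  51  48  54  62  53  41  47  37  41  70  76  75]
 [ 73  74  71  38  44  44  45  53  58  56  49  45  42  41  44  65  73  77]
 [ 74  74  74  44  38  39  46  62  82  51  45  44  46  35  46  70  76  75]
 [ 72  
[... 402 characters left out ...]
6059570312), 12.250447273254395)
coltop [501.37016147 133.53758616  64.        ]
colside [502.30549224 128.49788991  64.        ]
179 ((320.4451904296875, 218.99717712402344), (14.12513542175293, 21.847209930419922), 90.63404083251953) [500.79586898 128.53962072  64.        ]
hub ((376.07598876953125, 243.91600036621094), 7.184298992156982) [ 463.83390802 -168.1641682    60.        ]
0 [375.25935808 231.65195101] [322.31610313 312.66847779]
90 [362.4577562 243.8680285] [307.5340936  301.48636182]
180 [374.74397363 256.77084239] [292.88677722 313.18230952]
270 [387.53753725 244.52387853] [307.69490111 324.93279416]
[array([594.85928505, 174.17492453]), array([463.5079355 , 188.65152199])]
0.3
```

```bash
cat >> h.py <<'E'
def go(P,yawdeg):
    """shift along tool axes (mm) and twist from the measured pose to P with tool x at yawdeg"""
    o=readout.observe(); w,x,y,z=o["ee_rot"]
    from scipy.spatial.transform import Rotation as Ro
    R=Ro.from_quat([x,y,z,w]).as_matrix(); sh=R.T@(np.array(P,float)-o["position"])
    cur=np.degrees(np.arctan2(R[1,0],R[0,0])); print("shift",sh.round(1),"twist",round(-(yawdeg-cur),1),"cur",cur.round(2),"pos",o["position"].round(1),"tilt",np.degrees(np.arccos(-R[2,2])).round(2),"F",o["wrist_force"].round(1),"T",o["wrist_torque"].round(2),"open",round(o["opening"],3),"t",o["time_s"])
E
python3 - <<'E'
from h import *
go((464,-168,120),-14.5)
t=cam("top");s=cam("side")
print("tip top",onplane(t,(262,226),124),"tip side",onplane(s,(320.5,200.4),124),two(t,(262,226),s,(320.5,200.4)))
E
```

```text
shift [493.5 624.  102.7] twist -5.5 cur -19.99 pos [213.5 587.2 222.2] tilt 0.04 F [ 0.1  0.  -0. ] T [ 0.03 -0.02 -0.01] open 1.0 t 0.3
tip top [499.22061513 126.01661356 124.        ] tip side [500.709968   133.02225251 124.        ] [499.48227333 125.52041046 129.67901573]
```

```bash
python3 -m handwheel '[38,48,0,0,1, 82,104,0,0,1, 123,156,0,0,1, 164,208,0,0,1, 205,260,0,0,1, 247,312,0,0,1, 288,364,0,0,1, 329,416,0,-1,1, 370,468,20,-2,1, 411,520,40,-3,1, 452,572,60,-4,1, 480,607,80,-5,1, 493.5,624,100,-5.5,1, 493.5,624,102.5,-5.5,1, 493.5,624,102.5,-5.5,1, 493.5,624,102.5,-5.5,1, 493.5,624,102.5,-5.5,1]' 
python3 - <<'E'
from h import *
go((464,-168,37),-14.5)
t=cam("top");s=cam("side")
cv2.imwrite("pics/c2.png",np.hstack([crop(t,336,210,80,60),crop(s,260,260,100,75)]))
E
```

```text
time_s: 2.52
position: [464.6, -166.7, 121.2]
ee_rot: [-0.0, 0.992, -0.125, 0.001]
wrist_force: [0.7, 0.4, 0.0]
opening: 1.001
grasp_force: 0.0
shift [-0.4  1.4 84.2] twist 0.1 cur -14.36 pos [ 464.6 -166.7  121.2] tilt 0.13 F [0.7 0.4 0. ] T [-0.01  0.02 -0.04] open 1.001 t 2.525
```

View pics/c2.png

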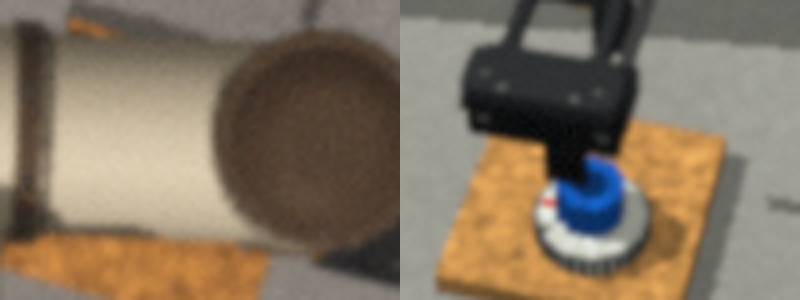

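The side view shows the gripper centred over the blue hub, with the near finger at about (302,301). I'll descend and grip.

```bash
python3 -m handwheel '[-0.4,1.4,20,0,1, -0.4,1.4,45,0,1, -0.4,1.4,65,0,1, -0.4,1.4,76,0,1, -0.4,1.4,82,0,1, -0.4,1.4,83.5,0,1, -0.4,1.4,83.5,0,1,-0.4,1.4,83.5,0,1]' 
python3 -m handwheel '[0,0,0,0,0.3,0,0,0,0,0.3,0,0,0,0,0.3,0,0,0,0,0.3,0,0,0,0,0.3,0,0,0,0,0.3,0,0,0,0,0.3,0,0,0,0,0.3]' 25
python3 - <<'E'
from h import *
go((464,-168,37),-14.5)
s=cam("side")
cv2.imwrite("pics/c3.png",crop(s,260,260,100,75,800,600))
E
```

```text
time_s: 3.62
position: [463.7, -169.0, 37.0]
ee_rot: [-0.0, 0.992, -0.126, 0.001]
wrist_force: [-0.2, 0.3, 0.4]
opening: 1.002
grasp_force: 0.0
time_s: 4.62
position: [463.4, -168.9, 36.5]
ee_rot: [-0.0, 0.992, -0.126, 0.0]
wrist_force: [-0.2, 1.7, -0.2]
opening: 0.41
grasp_force: 24.9
shift [ 0.4 -1.  -0.5] twist 0.0 cur -14.49 pos [ 463.4 -168.9   36.5] tilt 0.01 F [-0.2  1.7 -0.2] T [ 0.42 -0.03  0.02] open 0.41 t 4.625
```

View pics/c3.png

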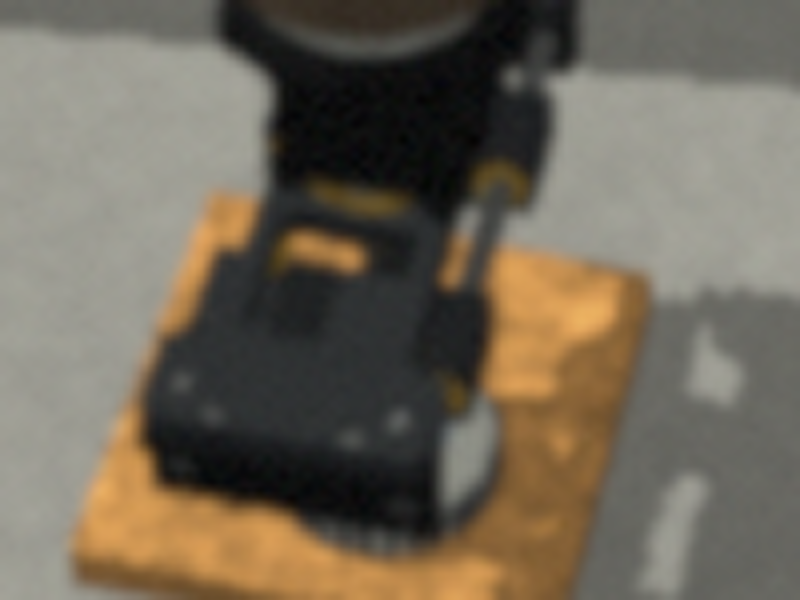

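Opening 0.41 is about 36 mm, so the flats are gripped. I'll lift, then refine the shaft position with averaged frames.

```bash
python3 -m handwheel '[0,0,-5,0,0.3,0,0,-20,0,0.3,0,0,-50,0,0.3,0,0,-90,0,0.3,0,0,-125,0,0.3,0,0,-138,0,0.3,0,0,-138,0,0.3,0,0,-138,0,0.3,0,0,-138,0,0.3]' 
python3 - <<'E'
from h import *
go((470,80,175),-9)
def avg(n,k=6):
    c=[cam(n) for _ in range(k)]; return (np.mean([x[0] for x in c],0).astype(np.uint8),)+c[0][1:]
t=avg("top");s=avg("side")
f=lambda c,x,y,w,h:cv2.convertScaleAbs(crop(c,x,y,w,h,400,400),alpha=1.6,beta=0)
a=np.hstack([f(t,240,206,40,40),f(s,300,190,40,40)]); cv2.imwrite("pics/c4.png",a)
g=cv2.cvtColor(t[0],cv2.COLOR_RGB2GRAY)
m=(g[206:246,240:284]<58).astype(np.uint8); cs,_=cv2.findContours(m,cv2.RETR_EXTERNAL,cv2.CHAIN_APPROX_NONE); e=cv2.fitEllipse(max(cs,key=len)); p=np.array(e[0])+[240,206]; print(e[1],p,onplane(t,p,64))
for P in((501,133,64),(501,133,86),(501,133,124)): print(P,proj(t,P),proj(s,P))
for x in (0,-.3,.3,-.6): print(x,proj(t,(501-11.5*np.cos(x),133-11.5*np.sin(x),86)),proj(s,(501-11.5*np.cos(x),133-11.5*np.sin(x),75)))
brass=lambda r,g,b:(r>b+25)&(r>g+8)
print(cen(t,brass,(250,218,24,20))[:2],cen(s,brass,(308,205,14,18))[:2])
E
```

```text
time_s: 5.8
position: [462.5, -168.9, 173.0]
ee_rot: [0.0, 0.992, -0.126, -0.002]
wrist_force: [0.1, -0.7, -2.6]
opening: 0.413
grasp_force: 24.9
shift [ -55.  -242.8   -2. ] twist -5.5 cur -14.49 pos [ 462.5 -168.9  173. ] tilt 0.19 F [ 0.1 -0.7 -2.6] T [-0.05 -0.02  0.07] open 0.413 t 5.8
(20.398725509643555, 21.861492156982422) [261.12285614 226.28973198] [501.8542706  133.63711055  64.        ]
(501, 133, 64) [261.35695171 226.6228843 ] [320.47644475 217.94774255]
(501, 133, 86) [260.59775907 226.12068014] [320.5244159  211.65557268]
(501, 133, 124) [259.23198817 225.21722585] [320.61019823 200.40387033]
0 [260.45627059 230.58519245] [316.26095921 214.8741543 ]
-0.3 [259.13878533 230.35069725] [316.4252827 214.0779047]
0.3 [261.78630356 230.42071793] [316.47550409 215.66898189]
-0.6 [257.95169012 229.73818692] [316.95159447 213.35098496]Traceback (most recent call last):
  File "<stdin>", line 13, in <module>
  File "h.py", line 18, in cen
    k=1+np.argmax(s[1:,4]); pts=np.argwhere(l==k)[:,::-1]+[x,y]; return ce[k]+[x,y],s[k,4],pts
        ~~~~~~~~~^^^^^^^^^
    return _wrapfunc(a, 'argmax', axis=axis, out=out, **kwds)
    return bound(*args, **kwds)
ValueError: attempt to get argmax of an empty sequence
```

View pics/c4.png

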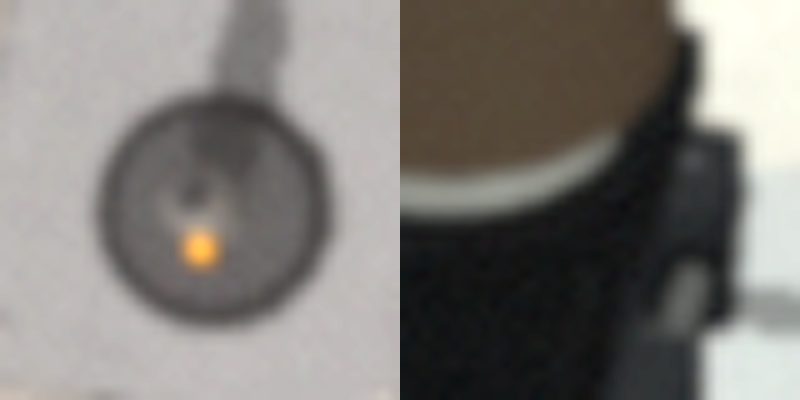

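Averaged top view: shaft tip at (258.8,224.8), collar centre at (260.8,226.4) and key at (259.6,230.4). That puts the shaft near (501.5,133.6) and the key yaw near -6°.

```bash
python3 - <<'E'
from h import *
go((501.2,133.6,165),-6)
E
```

```text
shift [ -39.  -302.4    9.6] twist -8.5 cur -14.48 pos [ 463.4 -169.   174.6] tilt 0.01 F [ 0.  -0.1 -3.4] T [0.06 0.01 0.01] open 0.408 t 6.4
```

```bash
python3 -m handwheel '[-4,-30,0,-1,0.3, -9,-70,0,-2,0.3,-14,-110,0,-3,0.3,-19,-150,0,-4,0.3,-24,-190,0,-5,0.3,-30,-230,0,-6,0.3,-34,-265,0,-7,0.3,-37,-288,5,-8,0.3,-39,-300,9,-8.5,0.3,-39,-302.4,9.6,-8.5,0.3,-39,-302.4,9.6,-8.5,0.3,-39,-302.4,9.6,-8.5,0.3,-39,-302.4,9.6,-8.5,0.3]' 
python3 - <<'E'
from h import *
go((501.2,133.6,144),-6)
s=cam("side"); cv2.imwrite("pics/c5.png",cv2.convertScaleAbs(crop(s,280,160,80,80,600,600),alpha=1.5))
for z in(145,161): print(z,[proj(s,(501.2+33.5*a,133.6+33.5*b,z)).round(1) for a,b in((-1,0),(1,0),(0,-1))])
E
```

```text
time_s: 8.02
position: [501.3, 133.0, 165.2]
ee_rot: [-0.0, 0.999, -0.053, 0.0]
wrist_force: [0.4, 0.7, -3.0]
opening: 0.411
grasp_force: 24.9
shift [-0.1 -0.6 21.2] twist -0.0 cur -6.04 pos [501.3 133.  165.2] tilt 0.01 F [ 0.4  0.7 -3. ] T [-0.05  0.01  0.04] open 0.411 t 8.025
145 [array([307.9, 194. ]), array([333.6, 193.7]), array([321.1, 201.7])]
161 [array([307.8, 189. ]), array([333.7, 188.7]), array([321.1, 196.7])]
```

View pics/c5.png

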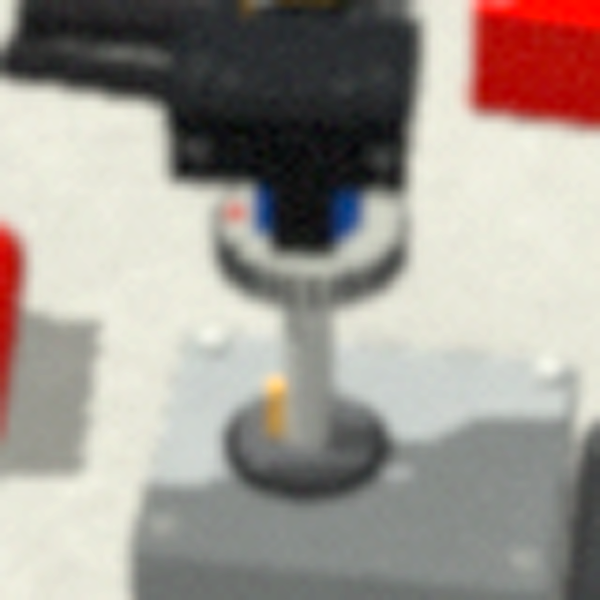

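Side view: pulley (rim centre column about 321.1) sits right above the shaft (column about 320.8). I'll lower it gently.

```bash
python3 -m handwheel '[-0.4,-0.6,10,0,0.3,-0.4,-0.6,18,0,0.3,-0.4,-0.6,21,0,0.3,-0.4,-0.6,22,0,0.3,-0.4,-0.6,23,0,0.3,-0.4,-0.6,24,0,0.3,-0.4,-0.6,25,0,0.3]' 
python3 -c "
from h import *
go((501,133.6,132),-6)"
```

```text
time_s: 8.95
position: [501.0, 134.2, 140.1]
ee_rot: [-0.0, 0.999, -0.052, 0.0]
wrist_force: [0.2, 0.2, -3.3]
opening: 0.408
grasp_force: 24.9
shift [0.1 0.6 8.1] twist 0.0 cur -5.98 pos [501.  134.2 140.1] tilt 0.02 F [ 0.2  0.2 -3.3] T [-0.04  0.04 -0.01] open 0.408 t 8.95
```

```bash
python3 -m handwheel '[0,0.3,1,0,0.3,0,0.3,2,0,0.3,0,0.3,3,0,0.3,0,0.3,4,0,0.3,0,0.3,5,0,0.3,0,0.3,6,0,0.3,0,0.3,7,0,0.3,0,0.3,8,0,0.3,0,0.3,8,0,0.3]' 
python3 -c "
from h import *
go((501,133.6,132),-6)"
```

```text
time_s: 10.07
position: [501.2, 134.7, 132.0]
ee_rot: [-0.001, 0.999, -0.052, 0.0]
wrist_force: [-0.5, 5.6, -0.3]
opening: 0.415
grasp_force: 24.9
shift [-0.1  1.1  0. ] twist 0.0 cur -5.98 pos [501.2 134.7 132. ] tilt 0.1 F [-0.5  5.6 -0.3] T [1.67 0.43 0.04] open 0.415 t 10.075
```

It is on the shaft, with a light side load toward +y. I'll ease 1 mm that way while descending to just above the key, where contact is expected at TCP z of about 104.5.

```bash
python3 -m handwheel '[0,-0.5,0,0,0.3,0,-1,0,0,0.3,0,-1,0,0,0.3,0,-1,0,0,0.3]' 
python3 -m handwheel '[0,0,2,0,0.3,0,0,5,0,0.3,0,0,9,0,0.3,0,0,13,0,0.3,0,0,17,0,0.3,0,0,21,0,0.3,0,0,23,0,0.3,0,0,24,0,0.3,0,0,24,0,0.3]' 
python3 -c "
from h import *
go((501,133.6,104),-6)"
```

```text
time_s: 10.58
position: [501.0, 134.9, 131.9]
ee_rot: [-0.0, 0.999, -0.052, 0.0]
wrist_force: [-1.7, 3.7, -0.7]
opening: 0.409
grasp_force: 24.9
time_s: 11.7
position: [501.0, 135.0, 107.7]
ee_rot: [-0.0, 0.999, -0.052, -0.0]
wrist_force: [-1.7, 5.6, -1.0]
opening: 0.409
grasp_force: 24.9
shift [0.2 1.4 3.7] twist 0.0 cur -5.98 pos [501.  135.  107.7] tilt 0.01 F [-1.7  5.6 -1. ] T [1.54 0.46 0.01] open 0.409 t 11.7
```

```bash
python3 -m handwheel '[0,-0.5,0,0,0.3,-0.2,-1,0,0,0.3,-0.2,-1,0,0,0.3,-0.2,-1,0,0,0.3]' 
python3 -m handwheel '[0,0,1,0,0.3,0,0,2,0,0.3,0,0,3,0,0.3,0,0,3.5,0,0.3,0,0,4,0,0.3,0,0,4,0,0.3]' 
python3 -c "
from h import *
go((501,133.6,104),-6)"
```

```text
time_s: 12.2
position: [500.5, 135.3, 107.6]
ee_rot: [0.001, 0.999, -0.052, -0.001]
wrist_force: [0.7, 0.3, -2.1]
opening: 0.41
grasp_force: 24.9
time_s: 12.95
position: [500.8, 135.9, 103.9]
ee_rot: [0.0, 0.999, -0.052, -0.0]
wrist_force: [-0.4, 0.5, -2.3]
opening: 0.407
grasp_force: 24.9
shift [ 0.4  2.3 -0.1] twist 0.0 cur -5.98 pos [500.8 135.9 103.9] tilt 0.01 F [-0.4  0.5 -2.3] T [ 0.05 -0.02  0.01] open 0.407 t 12.95
```

Side load is gone. I'll step down 1.5 mm more and look at the force.

```bash
python3 -m handwheel '[0,0,0.5,0,0.3,0,0,1,0,0.3,0,0,1.5,0,0.3,0,0,1.5,0,0.3]' 
python3 -c "
from h import *
go((501,133.6,102),-6)"
```

```text
time_s: 13.45
position: [500.8, 135.9, 102.4]
ee_rot: [0.0, 0.999, -0.052, -0.0]
wrist_force: [0.7, -0.6, -3.3]
opening: 0.414
grasp_force: 24.9
shift [0.4 2.3 0.4] twist 0.0 cur -5.99 pos [500.8 135.9 102.4] tilt 0.01 F [ 0.7 -0.6 -3.3] T [ 0.04 -0.02 -0.  ] open 0.414 t 13.45
```

```bash
python3 -m handwheel '[0,0,0.7,0,0.3,0,0,1.4,0,0.3,0,0,2,0,0.3,0,0,2,0,0.3]' 
python3 -c "
from h import *
go((501,133.6,100),-6)"
```

```text
time_s: 13.95
position: [500.8, 135.9, 100.4]
ee_rot: [0.0, 0.999, -0.052, -0.0]
wrist_force: [-0.9, 0.5, -2.5]
opening: 0.413
grasp_force: 24.9
shift [0.4 2.2 0.4] twist 0.0 cur -5.98 pos [500.8 135.9 100.4] tilt 0.01 F [-0.9  0.5 -2.5] T [-0.02 -0.01  0.04] open 0.413 t 13.95
```

No contact 4 mm below the key's top, so the keyway seems to have gone straight over the key. Continuing down gently.

```bash
python3 -m handwheel '[0,0,1,0,0.3,0,0,2,0,0.3,0,0,3,0,0.3,0,0,4,0,0.3,0,0,4,0,0.3]' 
python3 -c "
from h import *
go((501,133.6,85),-6)
s=cam('side'); cv2.imwrite('pics/c6.png',cv2.convertScaleAbs(crop(s,280,160,80,80,600,600),alpha=1.5))"
```

```text
time_s: 14.58
position: [500.8, 135.9, 96.3]
ee_rot: [0.0, 0.999, -0.052, -0.0]
wrist_force: [-0.3, 0.2, -3.0]
opening: 0.411
grasp_force: 24.9
shift [ 0.4  2.2 11.3] twist 0.0 cur -5.98 pos [500.8 135.9  96.3] tilt 0.02 F [-0.3  0.2 -3. ] T [0.04 0.02 0.06] open 0.411 t 14.575
```

View pics/c6.png

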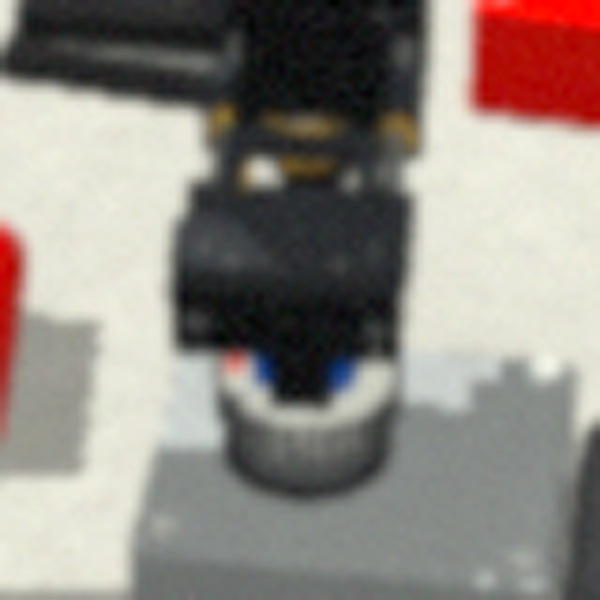

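The side view shows the pulley level on the shaft, rim centre at about (321,212), already below the key's top. On down to just above the collar.

```bash
python3 -m handwheel '[0,0,1.5,0,0.3,0,0,3,0,0.3,0,0,4.5,0,0.3,0,0,6,0,0.3,0,0,7.5,0,0.3,0,0,9,0,0.3,0,0,10.5,0,0.3,0,0,11.5,0,0.3,0,0,11.5,0,0.3]' 
python3 -m handwheel '[0,0,0.5,0,0.3,0,0,1,0,0.3,0,0,1.5,0,0.3,0,0,1.5,0,0.3,0,0,1.5,0,0.3]' 
```

```text
time_s: 15.75
position: [500.8, 135.9, 84.9]
ee_rot: [0.0, 0.999, -0.052, -0.0]
wrist_force: [0.2, -0.7, -2.6]
opening: 0.41
grasp_force: 24.9
time_s: 16.38
position: [500.9, 135.9, 83.5]
ee_rot: [0.0, 0.999, -0.052, 0.0]
wrist_force: [0.1, -0.0, -3.5]
opening: 0.41
grasp_force: 24.9
```

```bash
python3 -m handwheel '[0,0,0.5,0,0.3,0,0,1,0,0.3,0,0,1.5,0,0.3,0,0,1.5,0,0.3]' 
python3 -m handwheel '[0,0,0.3,0,0.3,0,0,0.6,0,0.3,0,0,0.6,0,0.3,0,0,0.6,0,0.3]' 
```

```text
time_s: 16.88
position: [500.9, 135.9, 82.2]
ee_rot: [0.0, 0.999, -0.052, 0.0]
wrist_force: [-0.8, -0.4, 0.4]
opening: 0.413
grasp_force: 24.9
time_s: 17.38
position: [500.9, 135.9, 81.6]
ee_rot: [0.0, 0.999, -0.052, 0.0]
wrist_force: [-2.6, 0.2, 4.3]
opening: 0.409
grasp_force: 24.9
```

Contact is where the collar should be (TCP about 82.4), with about 7 N of press, so it is home. Release and retreat.

```bash
python3 -m handwheel '[0,0,0,0,0.7,0,0,0,0,0.7,0,0,0,0,0.7,0,0,0,0,0.7,0,0,0,0,0.7,0,0,-3,0,0.7,0,0,-15,0,0.7,0,0,-40,0,0.7,0,0,-80,0,0.7,0,0,-130,0,0.7,0,30,-150,0,0.7,0,90,-150,0,0.7,0,150,-150,0,0.7,0,210,-150,0,0.7,0,260,-150,0,0.7,0,280,-150,0,0.7,0,280,-150,0,0.7,0,280,-150,0,0.7]'
python3 - <<'E'
from h import *
t=cam("top");s=cam("side")
f=lambda c,x,y:cv2.convertScaleAbs(crop(c,x,y,80,80,400,400),alpha=1.4)
cv2.imwrite("pics/c7.png",np.hstack([f(t,220,185),f(s,280,170)]))
sil=lambda r,g,b:(abs(r-b)<40)&(r>110)
r=cen(t,sil,(240,205,44,44)); e=cv2.minEnclosingCircle(r[2].astype(np.float32)); print(e,[onplane(t,e[0],z)[:2].round(1) for z in(80,102)])
print("predicted rim centre/side, seated and key-height",[(proj(t,(500.9,135.9,z)).round(1),[proj(s,(500.9,135.9+b,z)).round(1) for b in(-33.5,33.5)]) for z in(80,102)])
E
```

```text
time_s: 19.62
position: [471.8, -142.2, 231.9]
ee_rot: [-0.0, 0.999, -0.052, 0.0]
wrist_force: [-0.1, -0.3, -0.3]
opening: 0.703
grasp_force: 0.0
((251.1446533203125, 226.9718475341797), 23.798974990844727) [array([498.5, 157.8]), array([497.3, 155.5])]
predicted rim centre/side, seated and key-height [(array([259.7, 226.3]), [array([320.8, 220.7]), array([320.1, 205.1])]), (array([258.9, 225.8]), [array([320.8, 214.2]), array([320.2, 198.7])])]
```

View pics/c7.png

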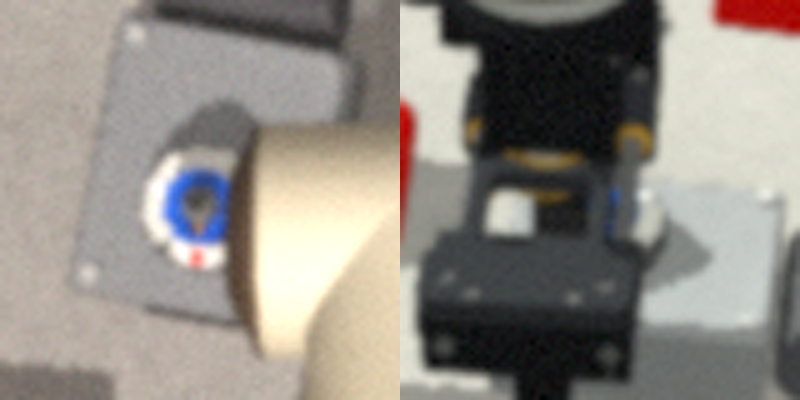

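From above the pulley sits hub up on the shaft (centre about (259,226), dot on the -x side). The gripper hides the side view, so I'll move aside and check the height.

```bash
python3 -m handwheel '[0,40,0,0,0.7,0,90,0,0,0.7,0,140,0,0,0.7,0,180,0,0,0.7,-30,200,0,0,0.7,-60,200,0,0,0.7,-60,200,0,0,0.7,-60,200,0,0,0.7]'
python3 - <<'E'
from h import *
s=cam("side"); cv2.imwrite("pics/c8.png",cv2.convertScaleAbs(crop(s,280,170,80,80,600,600),alpha=1.4))
print([(z,[proj(s,(500.9,135.9+b,z)).round(1) for b in(-33.5,33.5)]) for z in(80,102)], proj(s,(501,135.9,106)),proj(s,(501,135.9,124)))
E
```

```text
time_s: 20.72
position: [392.1, -334.9, 231.7]
ee_rot: [0.0, 0.999, -0.052, 0.0]
wrist_force: [-0.1, 0.6, -0.2]
opening: 0.704
grasp_force: 0.0
[(80, [array([320.8, 220.7]), array([320.1, 205.1])]), (102, [array([320.8, 214.2]), array([320.2, 198.7])])] [320.53994171 205.12219389] [320.58066589 199.73307084]
```

View pics/c8.png

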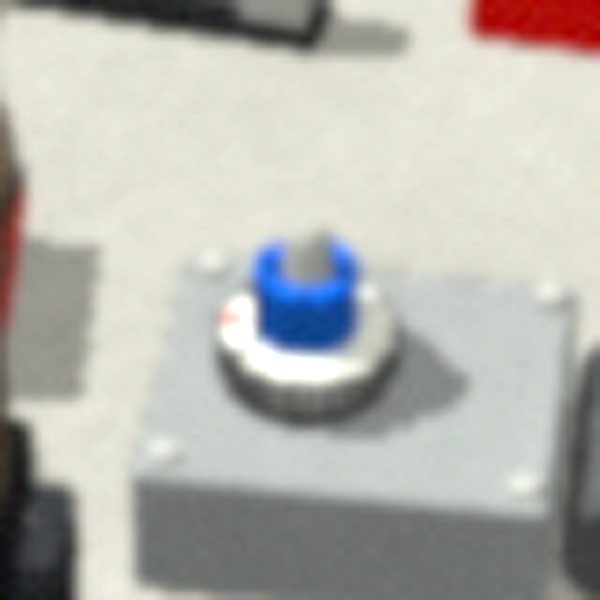

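The pulley is level and seated. The rim's front top edge is at row about 221, against 220.7 predicted for seated and 214 for resting on the key, and the shaft stands out above the hub.

```bash
python3 -c "
from workcell import job; print(job.finish_job())"
```

```text
the job is handed in; nothing more can be done
None
```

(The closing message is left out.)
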